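# Restock the bead box and hold its sprung lid at the pointer

## Task

Get the bead lesson ready: slide the loose bead tube, upright and fully home, into the empty hole of the wooden tube block and let go of it. Then lift the sprung lid of the bead box with the gripper until the lid is level (parallel) with the steel pointer at the box's side, and finish while still holding it steadily there: do not let go, the spring would shut it. Leave the pointer's setting and the jar and the skittle that stand in front of the box as they are.

Things in the scene. Friction and masses are not known exactly. Their poses are not given: they have to be found in the camera images.
- tube_center (a point): Loose bead tube standing on the table: clear cylinder with white beads inside and a wooden stopper, 24 mm diameter, 110 mm tall, about 60 g, the stopper flush with its sides. This point is its centre, 55 mm above its foot; z along the tube, up.
- tube_foot (a point): Centre of the underside of the loose bead tube, 55 mm below its centre; the foot edge is bevelled 2 mm.
- rack_hole (a point): Centre of the mouth of the empty hole in the wooden tube block (block 170 x 70 x 55 mm, fixed, its top at the height of this point). The hole is 27 mm wide with a 3 mm chamfer, 45 mm deep, straight down, so a tube that is home stands 65 mm out of the block. x runs along the block, away from the robot: two fixed tubes of the same kind stand 55 and 110 mm from this hole along +x. y is across the block, which ends 35 mm to each side.
- lid (a joint): Angle of the bead box's lid in rad: 0 shut (start), growing as its front edge is lifted, stop at 1.5. A spring hinge pulls it shut: with its weight, about 3 N straight up at the bar starts to lift it and 6 to 8 N is needed at 0.9 rad; released, it shuts. Box fixed, open-topped, light wood, 190 (x) x 240 (y) x 100 mm high; lid 10 mm thick, 0.3 kg.
- lid_hinge (a point): Point on the lid's hinge axis, mid-width, at the far (+x) top edge of the bead box, 105 mm above the table, at mid-thickness of the lid. These axes turn with the lid: y is the hinge axis, -x points from the hinge along the lid to its bar.
- lid_bar (a point): Centre of the lid's handle: a round wooden bar, 14 mm diameter, 100 mm long, parallel to the hinge axis (along this frame's y), carried by two arms (8 mm wide, centred 46 mm either side of the middle) 35 mm in front of the lid's front edge, so that a finger fits between bar and lid (28 mm clear); 225 mm from the hinge axis, 105 mm above the table when shut. It turns with the lid.
- pointer (a joint): Angle of the steel pointer in rad about the lid's hinge axis, counted like the lid's: the lid is at the mark when both angles are equal. It is set somewhere from 0.45 to 0.9 and stays there by friction.
- pointer_tip (a point): Tip of the steel pointer: a bar 190 mm long, 6 x 8 mm, that turns on the lid's hinge axis 18 mm outside the box's +y side (138 mm from mid-width). The tip is its end away from the hinge, on its centre line; -x points from the hinge along the pointer.
- jar_mid (a point): Centre of a loose clear jar with grey lid, 56 mm wide, 60 mm tall (bystander).
- skittle_mid (a point): Centre of a loose small wooden skittle, 32 mm wide, 64 mm tall (bystander).

How it is judged:
On the way, in this order (a step that is already met when the one before it is completed fails the run):
1. the tube stands fully home in the block's empty hole, released (z of tube_foot in the frame of rack_hole below -0.04 m and horizontal distance between tube_center and rack_hole below 0.006 m and angle between tube_center's own z axis and vertical below 0.12 rad and contact force between tube and the fingers below 0.2 N), for 0.3 s.
2. the lid is held level with the pointer (angle between the x axis of lid_hinge and the x axis of pointer_tip, either way round below 0.09 rad and velocity of joint lid between -0.15 and 0.15 rad/s and contact force between lid and the fingers above 1 N), for 0.3 s.
At the end, for the whole second after the job is handed in: The tube is in the hole to within 5 mm of its full 45 mm depth, within 6 mm of its centre and 0.12 rad of upright, not touched by the gripper; the lid is within 0.09 rad (5 degrees) of the pointer's angle, still (under 0.15 rad/s), and carried by the gripper's fingers with more than 1 N (all of step 1 and all of step 2); the arm keeps its last pose, push and grip.
It fails at once if jar pushed more than 30 mm from its place (distance of jar_mid from where it was at the start of the episode above 0.03 m).
It fails at once if skittle pushed more than 30 mm from its place (distance of skittle_mid from where it was at the start of the episode above 0.03 m).
It fails at once if the pointer's setting is changed (its tip moved more than 10 mm) (distance of pointer_tip from where it was at the start of the episode above 0.01 m).
It also fails if it takes over 72 s, if anything falls off the work surface, if the arm or the gripper's body presses on something with over 40 N, if the wrist force passes 120 N, or if a joint passes its speed limit or range.

## Robot

A 6-joint arm with a two-finger parallel gripper is mounted at the origin on the work surface. World frame = base frame: x ahead of the robot, y to its left, z up, the work surface at z = 0. Lengths are in m, angles in rad, forces in N, time in s.
With the tool pointing down it reaches from about 0.375 to 0.9 m from the base axis. Payload 3.1 kg.
Tool frame: the origin (TCP) lies midway between the tips of the shut fingers; the grasp point (between the pads) lies 19 mm behind it; x points along the fingers, z is the direction in which the jaws open and shut, and the axes are right-handed (so a half turn about x gives the same grasp; the last joint's range is limited). The gripper opens to 85 mm and grips with 20 to 120 N. Pads are 22 mm wide; open, the fingers measure 114 mm over their backs; the gripper's body (76 mm by 85 mm) begins 54 mm behind the grasp point. The pads swing forward as they close: fully open they stand 13 mm farther back than shut.
Start: joints at [-1.308, 0.527, 1.433, -0, 1.181, -0.178], TCP at [0.267, -0.565, 0.231] pointing down, gripper open.
Joint ranges: [-3.08, 3.08], [-0.75, 2.2], [0.22, 2.44], [-1.43, 4.57], [0, 2.65], [-2.85, 2.85]. Speed limits (rad/s): [2.79, 2.79, 3.14, 3.14, 3.14, 3.14].

## Interface

Orientations are given as a unit quaternion [x, y, z, w].
In Python, from station import status, snapshot, camera_params, ticket gives the robot as it stands.
- The arm moves only by the tool arm_command, never from a script. Its argument "series" is a list that holds one entry, the list of rows, each a list of 4 numbers: the shift along the tool's x, y, z in mm, then the turn about the tool's x in rad. A call has 1 to 10 rows; each row shifts and turns the commanded pose from where the row before left it, along the tool's axes as they then stand; what a row does not reach is not made up. A row lasts 1/10 s, in which the tool goes at most 50 mm and 8.59 degrees, less where a joint would pass 70% of its speed; a pose out of reach is approached as far as the arm can. A call is refused whole if a number of a shift passes 50 or a number of a turn 0.15, either way. A call with a gripper value outside its range is refused whole. "jaw" is the opening in per cent of the stroke, from 0 (shut) to 100 (fully open), set as the call begins (left out, the last holds). The fingers move at their own pace and stop on an object; "force" is the grip in N (left out, the last holds). Time passes only in rows, so rows that do not move let the fingers close. It gives the time, the measured TCP pose, the force and the opening at its end, in the units of the state.
- status.sense(): the state, without advancing time (a new reading comes with each control period).
- snapshot(name): name is "scene" or "top" or "wrist"; returns the picture (384x512x3 uint8, red, green, blue); there is no depth.
- camera_params(name): a dict with "fovy" (degrees; the focal length in pixels is half the picture's height over the tangent of half this angle, whatever the lens; pixels are square), "cx", "cy" (the principal point, pixels), "extrinsics" (4x4, takes a point from camera to world coordinates); the wrist camera has in their place "mount" (4x4, takes a point from camera to tool coordinates, whose origin is the TCP and whose axes are the tool frame's). Camera axes: x right, y down, z forward; pixel columns grow to the right and rows downward; lengths in m; the calibration is good to about 2 mm. A picture is of the moment at which its call begins: read the wrist's pose just before it. camera_params takes no time and is no camera call.
- ticket.sign_off(): hands the job in, once; it reports no verdict.
The state is a dict: "t": time; "q": joint angles; "qd": joint speeds; "tau": joint torques, N m; "tcp_pos": TCP position; "tool_rot": TCP orientation; "force": force on the tool from outside, world axes, zero at the start; "ft_torque": the same for the moment, N m; "finger_gap": opening from 0.0 (shut) to 1.0 (fully open).
Only numpy, scipy, OpenCV 4.12 (cv2) and the standard library are available. Lean on these libraries where they do the work, as an engineer would, in place of code of your own. Each camera call takes 0.05 s, during which the arm holds its last target. There are 200 camera calls.

## Working session

There is one attempt and no reset: what is moved stays moved. The work goes in short steps, Python scripts to look and compute and a tool call to move; the robot and the scene stay as the last step left them, time stands still between calls to the robot, and variables do not carry over. Pictures are saved under pics/ and viewed, about 8 in all and at most 12, crops included, and the job is handed in when it is done.

Besides the shell and the picture viewer there is one more tool, called after "Call:" as name(argument=value, ...) on one line, values as JSON. arm_command: Moves the arm, as the interface text tells. Its arguments: {"type":"object","properties":{"series":{"type":"array"},"jaw":{"type":"number"},"force":{"type":"number"}},"required":["series"]}

```bash
ls; mkdir -p pics
cat > h.py <<'E'
import numpy as np, cv2
from station import status, snapshot, camera_params
from scipy.spatial.transform import Rotation as R
def cam(n):
    p=camera_params(n); f=192/np.tan(np.radians(p['fovy'])/2)
    if 'mount' in p:
        s=status.sense(); T=np.eye(4); T[:3,:3]=R.from_quat(s['tool_rot']).as_matrix(); T[:3,3]=s['tcp_pos']; E=T@np.array(p['mount'])
    else: E=np.array(p['extrinsics'])
    return f,p['cx'],p['cy'],E
def ray(c,u,v):
    f,cx,cy,E=c; d=E[:3,:3]@np.array([(u-cx)/f,(v-cy)/f,1]); return E[:3,3],d/np.linalg.norm(d)
def onplane(c,u,v,z):
    o,d=ray(c,u,v); return o+d*(z-o[2])/d[2]
def onaxis(c,u,v,ax,val):
    o,d=ray(c,u,v); return o+d*(val-o[ax])/d[ax]
def proj(c,P):
    f,cx,cy,E=c; q=E[:3,:3].T@(np.array(P)-E[:3,3]); return np.array([cx+f*q[0]/q[2],cy+f*q[1]/q[2]])
def two(c1,p1,c2,p2):
    o1,d1=ray(c1,*p1);o2,d2=ray(c2,*p2)
    s=np.linalg.lstsq(np.c_[d1,-d2],o2-o1,rcond=None)[0]; a=o1+s[0]*d1;b=o2+s[1]*d2
    return (a+b)/2,np.linalg.norm(a-b)
def save(n,name):
    c=cam(n); im=snapshot(n); cv2.imwrite(f'pics/{name}.png',im[...,::-1]); return c,im
E
python3 - <<'E'
from h import *
np.set_printoptions(precision=4,suppress=True)
s=status.sense(); print(s['tcp_pos'],s['tool_rot'],s['t'])
ims=[]
for n in ('scene','top'):
    c,im=save(n,n+'0'); print(n,c[0],c[1:3],c[3]); ims.append(im)
print(camera_params('wrist'))
E
```

```text
pics
[ 0.2671 -0.5643  0.2303] [ 0.3788  0.598  -0.3778  0.5968] 0.0
scene 438.8721924042949 (258.1338725744314, 187.81547576944675) [[-0.6868  0.4424 -0.5767  1.1023]
 [ 0.7266  0.3967 -0.561   0.5421]
 [-0.0194 -0.8043 -0.5939  0.6495]
 [ 0.      0.      0.      1.    ]]
top 429.5886200043049 (249.87854141235658, 197.68092793287832) [[-0.0204 -0.9817  0.1895  0.3405]
 [-0.9998  0.019  -0.0093  0.0058]
 [ 0.0056 -0.1897 -0.9818  1.2056]
 [ 0.      0.      0.      1.    ]]
{'fovy': 70.50991866652681, 'cx': 259.19080251956666, 'cy': 193.7871704613264, 'mount': array([[-0.0016, -0.291 ,  0.9567, -0.1433],
       [-0.0003, -0.9567, -0.291 ,  0.0751],
       [ 1.    , -0.0008,  0.0014, -0.0015],
       [ 0.    ,  0.    ,  0.    ,  1.    ]])}
```

View pics/scene0.png

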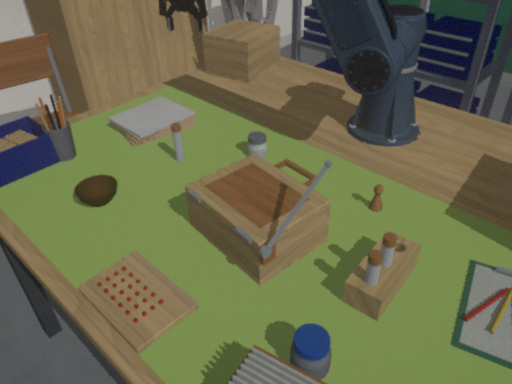

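View pics/top0.png

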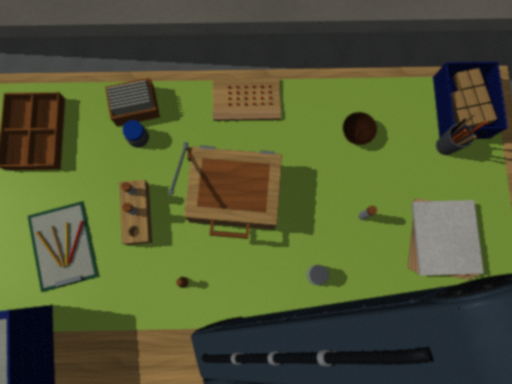

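The scene view shows the tube at (178,142), the empty hole at (400,244), the bar at about (295,172), and the pointer running from (268,250) to its tip at (327,166). In the top view the tube's stopper is at (371,210), the hole at (133,231), the bar from (211,233) to (248,237), and the pointer from (186,147) to (171,193).

Run:
```python
from h import *
np.set_printoptions(precision=4,suppress=True)
s,t=cam('scene'),cam('top')
print('stopper',two(s,(176,127),t,(371,210)),onplane(t,371,210,.11),onplane(s,176,127,.11))
print('hole',two(s,(400,244),t,(133,231)),onplane(t,133,231,.055))
print('rack tubes',onplane(t,127,209,.12),onplane(t,127,187,.12))
print('rack corners',[onplane(t,*p,.055)[:2] for p in((122,181),(147,181),(149,243),(122,244))])
print('bar ends',onplane(t,211,233,.105),onplane(t,248,237,.105))
print('ptr tip',two(s,(327,166),t,(171,193)),'hinge',two(s,(268,250),t,(186,147)))
print('jar',onplane(t,319,273,.06),'skittle',onplane(t,183,282,.06))
a=cv2.imread('pics/scene0.png');b=cv2.imread('pics/top0.png')
f=lambda i,x,y,w,h:cv2.resize(i[y:y+h,x:x+w],(400,300),interpolation=cv2.INTER_CUBIC)
cv2.imwrite('pics/c1.png',np.vstack([np.hstack([f(b,150,130,140,105),f(a,240,140,120,90)]),np.hstack([f(b,100,175,80,60*1),f(b,340,190,80,60)])]))
```

```text
stopper (array([ 0.516 , -0.3214,  0.0989]), np.float64(0.002252876529460795)) [ 0.5135 -0.3173  0.11  ] [ 0.5283 -0.3053  0.11  ]
hole (array([0.4773, 0.3099, 0.0572]), np.float64(0.00040530756661932317)) [0.4776 0.3103 0.055 ]
rack tubes [0.5267 0.3102 0.12  ] [0.5843 0.3121 0.12  ]
rack corners [array([0.616 , 0.3447]), array([0.6147, 0.2762]), array([0.4446, 0.2667]), array([0.4434, 0.3385])]
bar ends [0.4625 0.097  0.105 ] [0.4504 0.0022 0.105 ]
ptr tip (array([0.5483, 0.1794, 0.2141]), np.float64(0.005620391544986137)) hinge (array([0.6941, 0.164 , 0.1026]), np.float64(0.0020196478936099697))
jar [ 0.3565 -0.1827  0.06  ] skittle [0.3405 0.1743 0.06  ]
```

View pics/c1.png

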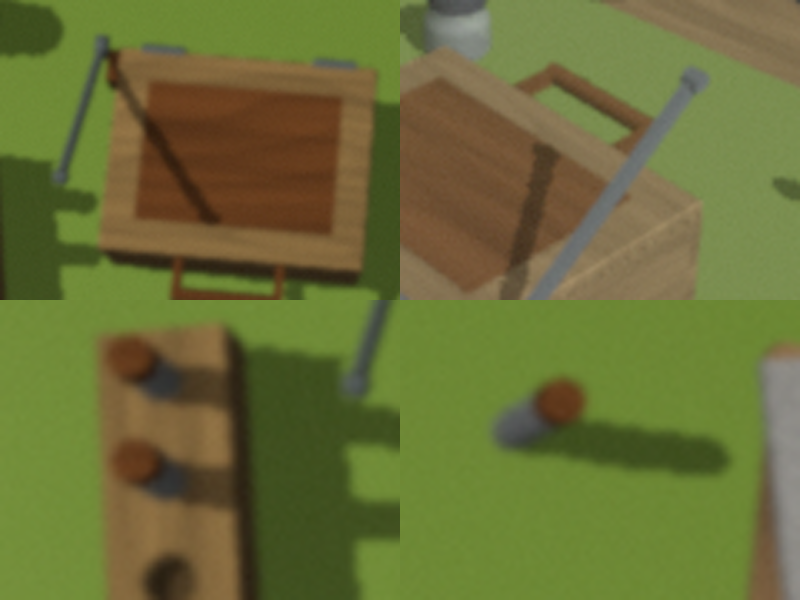

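Crop refinements: pointer tip at top (171,192) and scene (328,163.4), pointer hinge at top (185.7,144.7), and stopper centre at top (372.2,210.6).

Run:
```python
from h import *
np.set_printoptions(precision=4,suppress=True)
s,t=cam('scene'),cam('top')
st=status.sense(); M=R.from_quat(st['tool_rot']).as_matrix(); print(M, st['q'])
k=lambda x,y:(150+x/2.857,130+y/2.857)
fl,fr,bl,br=[onplane(t,*k(*p),.11)[:2] for p in((104,247),(362,271),(114,48),(377,70))]
print('lid',fl,fr,bl,br,np.linalg.norm(fl-fr),np.linalg.norm(fl-bl))
d=(fl-fr)+(bl-br); print('yaw',np.arctan2(-d[0],d[1]))
P,e=two(s,(328,163.4),t,(171,192)); H=onplane(t,185.7,144.7,.105); print(P,e,H,np.linalg.norm(P-H),np.arctan2(P[2]-.105,np.hypot(*(P-H)[:2])))
tube=onplane(t,372.2,210.6,.11); foot=onplane(t,362,216.4,.0); print(tube,foot)
D=np.array([.515,-.318,.2])-st['tcp_pos']; print('tool shift mm',1000*M.T@D)
```

```text
[[-0.0005  0.904   0.4276]
 [ 0.0019  0.4276 -0.904 ]
 [-1.      0.0004 -0.002 ]] [-1.3075  0.5284  1.4338  0.      1.1814 -0.1785]
lid [0.5059 0.1597] [ 0.4796 -0.072 ] [0.6927 0.1518] [ 0.6669 -0.092 ] 0.2332434170707943 0.18690671576814108
yaw -0.10919618654430818
[0.5486 0.1796 0.2199] 0.0027913821050232577 [0.7003 0.1638 0.105 ] 0.19096922757501414 0.6457488385191976
[ 0.5118 -0.3203  0.11  ] [ 0.513  -0.3228 -0.    ]
tool shift mm [  30.747   329.4204 -116.6328]
```

Call:
arm_command(series=[[[4, 41, -14.5, 0], [4, 41, -14.5, 0], [4, 41, -14.5, 0], [4, 41, -14.5, 0], [4, 41, -14.5, 0], [4, 41, -14.5, 0], [4, 41, -14.5, 0], [3, 42, -15, 0], [0, 0, 0, 0.13], [0, 0, 0, 0.13]]], jaw=100, force=40)

```text
t: 1.1
tcp_pos: [0.5157, -0.3169, 0.1996]
tool_rot: [0.453, 0.543, -0.453, 0.542]
force: [-1.2, 0.6, 1.0]
finger_gap: 0.997
```

Call:
arm_command(series=[[[0, 0, 0, 0.13], [0, 0, 0, 0], [0, 0, 0, 0]]])

```text
t: 1.4
tcp_pos: [0.5146, -0.3188, 0.2]
tool_rot: [0.486, 0.514, -0.486, 0.513]
force: [-0.4, -0.1, 0.0]
finger_gap: 1.001
```

Run:
```python
from h import *
np.set_printoptions(precision=4,suppress=True)
c,im=save('wrist','w1'); hsv=cv2.cvtColor(im,cv2.COLOR_RGB2HSV)
print(status.sense()['tcp_pos'],status.sense()['q'],proj(c,[.512,-.32,.11]))
```

```text
[ 0.5146 -0.3189  0.2001] [-0.7392  0.5375  1.5148 -0.      1.0899  0.7777] [261.9783 200.4855]
```

View pics/w1.png

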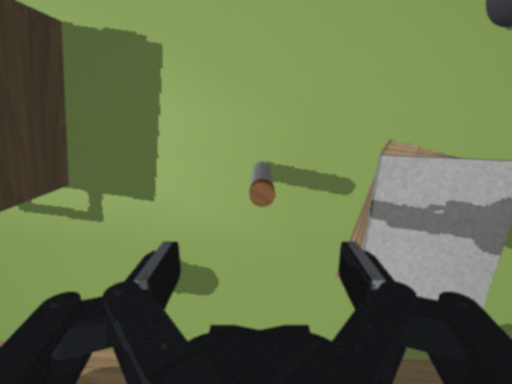

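The stopper shows at (262,193) between the fingers, about 7 px from the prediction; I'll measure it by mask.

Run:
```python
from h import *
np.set_printoptions(precision=4,suppress=True)
im=cv2.imread('pics/w1.png'); hsv=cv2.cvtColor(im,cv2.COLOR_BGR2HSV)
m=cv2.inRange(hsv,(3,100,60),(18,255,255)); m[:170]=0;m[220:]=0;m[:,:235]=0;m[:,290:]=0
x,y,w,h=cv2.boundingRect(m); print(x,y,w,h)
c=cam('wrist'); P=onplane(c,x+w/2-.5,y+h-w/2,.11); print(P)
st=status.sense(); M=R.from_quat(st['tool_rot']).as_matrix(); print('shift',1000*M.T@(np.array([P[0],P[1],.068])-st['tcp_pos']), np.arctan2(M[1,1],M[0,1]))
```

```text
250 179 24 27
[ 0.5181 -0.3194  0.11  ]
shift [132.0631   3.4654   0.6781] 0.053908119935953874
```

Call:
arm_command(series=[[[30, 2, 0.5, 0], [35, 1, 0, 0], [35, 0, 0, 0], [22, 0, 0, 0], [10, 0, 0, 0], [0, 0, 0, 0]]])

```text
t: 2.05
tcp_pos: [0.5171, -0.3189, 0.067]
tool_rot: [0.487, 0.514, -0.487, 0.512]
force: [-0.3, 0.3, 0.1]
finger_gap: 1.001
```

Call:
arm_command(series=[[[0, 0, 0, 0], [0, 0, 0, 0], [0, 0, 0, 0], [0, 0, 0, 0], [0, 0, 0, 0], [0, 0, 0, 0], [0, 0, 0, 0], [0, 0, 0, 0]]], jaw=0, force=40)

```text
t: 2.85
tcp_pos: [0.5184, -0.3199, 0.0693]
tool_rot: [0.487, 0.512, -0.487, 0.513]
force: [-1.3, -0.5, 6.3]
finger_gap: 0.268
```

Call:
arm_command(series=[[[-15, 0, 0, 0], [-35, 0, 0, 0], [-40, 0, 0, 0], [-40, 0, 0, 0], [-10, 0, 0, 0], [0, 0, 0, 0], [0, 0, 0, 0]]])

```text
t: 3.55
tcp_pos: [0.517, -0.3185, 0.2073]
tool_rot: [0.487, 0.514, -0.487, 0.512]
force: [-0.2, 0.7, -0.8]
finger_gap: 0.271
```

Run:
```python
from h import *
np.set_printoptions(precision=4,suppress=True)
c,im=save('wrist','w2')
st=status.sense(); M=R.from_quat(st['tool_rot']).as_matrix(); D=1000*M.T@(np.array([.4775,.310,.21])-st['tcp_pos']); print(st['tcp_pos'],st['finger_gap'],D,st['q'])
```

```text
[ 0.5167 -0.3183  0.2066] 0.26793322034010303 [  -1.5956   -6.6812 -629.4534] [-0.736   0.5329  1.5023  0.0001  1.1105  0.783 ]
```

View pics/w2.png

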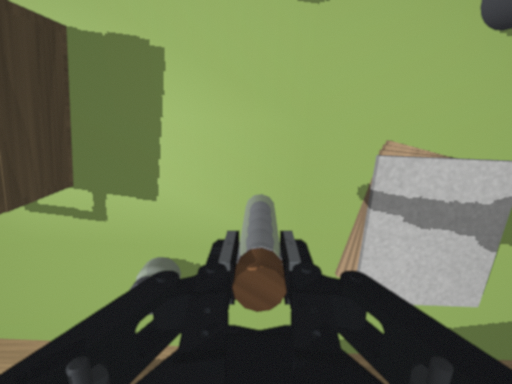

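The tube is held: its stopper is centred near (261,282) and its foot end is near (260,197). I'll check its offset along tool y and its tilt.

Run:
```python
from h import *
np.set_printoptions(precision=4,suppress=True)
im=cv2.imread('pics/w2.png'); hsv=cv2.cvtColor(im,cv2.COLOR_BGR2HSV)
m=cv2.inRange(hsv,(3,100,50),(18,255,255)); m[:240]=0;m[315:]=0;m[:,:230]=0;m[:,295:]=0
x,y,w,h=cv2.boundingRect(m); print(x,y,w,h)
c=cam('wrist'); st=status.sense(); T=st['tcp_pos']
zt=T[2]+.041
print('far/near top edge', onplane(c,x+w/2,y+h,zt)-T)
# foot: far lower rim
for v in(194,196,198): print('foot far rim', onplane(c,260,v,zt-.11)-T)
for q in ([0,0,.041],[.012,0,-.069],[-.012,0,.041],[.012,0,.041]): print(q,proj(c,T+np.array(q)))
```

```text
232 249 55 62
far/near top edge [-0.012   0.0007  0.041 ]
foot far rim [ 0.0096  0.0015 -0.069 ]
foot far rim [ 0.0079  0.0014 -0.069 ]
foot far rim [ 0.0062  0.0013 -0.069 ]
[0, 0, 0.041] [262.5036 288.4837]
[0.012, 0, -0.069] [261.9668 191.2854]
[-0.012, 0, 0.041] [261.0476 311.0727]
[0.012, 0, 0.041] [264.0479 264.5261]
```

Call:
arm_command(series=[[[-30, 0, 0, 0], [-40, -10, 0, 0], [-33, -20, -20, 0], [0, -15, -42, 0], [0, 0, -42, 0], [0, 0, -42, 0], [0, 0, -42, 0], [0, 0, -42, 0], [0, 0, -42, 0], [0, 0, -42, 0]]])

```text
t: 4.6
tcp_pos: [0.4553, -0.0062, 0.3094]
tool_rot: [0.486, 0.514, -0.488, 0.511]
force: [1.0, -0.5, -1.5]
finger_gap: 0.271
```

Call:
arm_command(series=[[[0, 0, -42, 0], [0, 0, -42, 0], [0, 0, -42, 0], [0, 0, -42, 0], [0, 0, -42, 0], [0, 0, -42, 0], [0, 0, -20, 0], [0, 0, 0, 0], [0, 0, 0, 0]]])

```text
t: 5.5
tcp_pos: [0.4417, 0.2632, 0.3095]
tool_rot: [0.485, 0.514, -0.488, 0.513]
force: [0.0, -1.3, -0.8]
finger_gap: 0.269
```

Run:
```python
from h import *
np.set_printoptions(precision=4,suppress=True)
c,im=save('wrist','w3')
st=status.sense(); M=R.from_quat(st['tool_rot']).as_matrix(); D=1000*M.T@(np.array([.4775,.310,.165])-st['tcp_pos']); print(st['tcp_pos'],st['finger_gap'],D,st['q'],proj(c,[.4775,.31,.055]))
```

```text
[0.442  0.2627 0.3099] 0.26836446705050543 [144.7261  38.3901 -45.6541] [ 0.319   0.288   1.6023 -0.0007  1.2546  1.8383] [228.5193 136.9582]
```

View pics/w3.png

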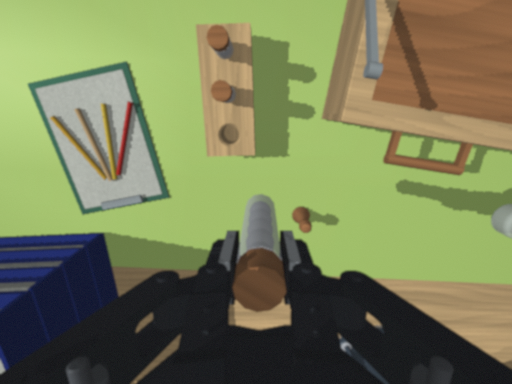

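The empty hole is at about (229,133) and the tube is still held. I'll fit the hole and the block's near edges.

Run:
```python
from h import *
np.set_printoptions(precision=4,suppress=True)
im=cv2.imread('pics/w3.png'); hsv=cv2.cvtColor(im,cv2.COLOR_BGR2HSV)
sub=hsv[118:150,212:248,2]; print(sub[::2,::2])
blk=cv2.inRange(hsv,(8,60,60),(26,255,255)); blk[:15]=0;blk[165:]=0;blk[:,:190]=0;blk[:,262:]=0
cn=max(cv2.findContours(blk,0,2)[0],key=cv2.contourArea); r=cv2.approxPolyDP(cn,6,True)[:,0]; 
c=cam('wrist'); print([(p,onplane(c,*p,.055)[:2]) for p in r])
g=hsv[...,2].astype(int); mm=np.zeros(g.shape,np.uint8); mm[120:148,216:244]=(g[120:148,216:244]<np.median(sub)*.8)*255
n,l,stt,ce=cv2.connectedComponentsWithStats(mm); i=1+np.argmax(stt[1:,4]); print(stt[i],ce[i],onplane(c,*ce[i],.055))
```

```text
[[178 184 182 187 195 199 190 182 183 183 175 170 172 173 175 184 186 189]
 [176 183 182 187 194 199 191 181 182 179 176 171 172 173 174 182 187 190]
 [176 184 182 187 193 199 190 176 174 171 173 171 173 173 174 183 185 189]
 [176 184 183 187 194 186 158 133 133 139 147 158 170 173 174 184 183 189]
 [176 184 183 186 180 139 107 113 123 126 131 142 158 171 174 182 185 188]
 [177 183 185 180 146 102  96 116 122 124 126 132 144 168 173 182 183 189]
 [177 180 183 164 115  86 101 120 119 124 126 131 130 159 174 182 184 184]
 [178 177 183 149 102  81 105 119 120 123 126 132 126 147 175 182 182 181]
 [179 178 180 143  99  80 103 120 121 123 125 130 125 143 175 182 183 180]
 [180 177 183 150 105  82  91 116 122 122 126 130 126 147 177 183 183 184]
 [181 180 184 165 120  93  85 101 120 123 124 130 129 160 179 182 182 187]
 [184 179 185 177 147 117  90  87  99 109 117 120 137 179 178 180 183 186]
 [184 180 185 184 175 149 126 101  91  93 106 135 171 181 174 180 183 186]
 [184 176 184 186 188 184 166 143 130 141 158 172 178 175 174 179 184 187]
 [186 174 183 186 187 195 194 176 157 165 178 176 175 174 172 178 183 186]
 [188 174 183 187 188 196 199 186 166 169 181 176 174 174 173 179 182 186]]
[(array([248,  23], dtype=int32), array([0.6232, 0.2872])), (array([197,  25], dtype=int32), array([0.6175, 0.3526])), (array([208, 155], dtype=int32), array([0.4504, 0.3391])), (array([254, 154], dtype=int32), array([0.4553, 0.2718]))]
[219 124  19  21 311] [228.0386 133.926 ] [0.4822 0.3103 0.055 ]
```

Call:
arm_command(series=[[[0, 20, -22, 0], [0, 22, -23, 0], [40, 0, 0, 0], [45, 0, 0, 0], [40, 0, 0, 0], [30, 0, 0, 0], [13, 0, 0, 0], [0, 0, 0, 0], [0, 0, 0, 0]]])

```text
t: 6.45
tcp_pos: [0.4834, 0.3104, 0.1443]
tool_rot: [0.488, 0.512, -0.487, 0.513]
force: [0.9, -0.3, 0.1]
finger_gap: 0.269
```

Run:
```python
from h import *
np.set_printoptions(precision=4,suppress=True)
c,im=save('wrist','w4'); s,ims=save('scene','s4')
st=status.sense(); print(st['tcp_pos'],st['force'],proj(c,[.482,.3095,.055]))
a=cv2.resize(im[150:330,180:340],(534,600),interpolation=cv2.INTER_CUBIC)
p=proj(s,[.48,.31,.06]).astype(int); print(p); x0,y0=p[0]-40,p[1]-60
b=cv2.resize(ims[y0:y0+90,x0:x0+80],(266,300),interpolation=cv2.INTER_CUBIC); print(x0,y0)
o=np.zeros((600,800,3),np.uint8); o[:,:534]=a; o[:300,534:]=b; cv2.imwrite('pics/c4.png',o[...,::-1])
```

```text
[0.4837 0.3109 0.1452] [ 0.4332  0.0596 -0.5734] [261.6968 199.5767]
[399 243]
359 183
```

View pics/c4.png

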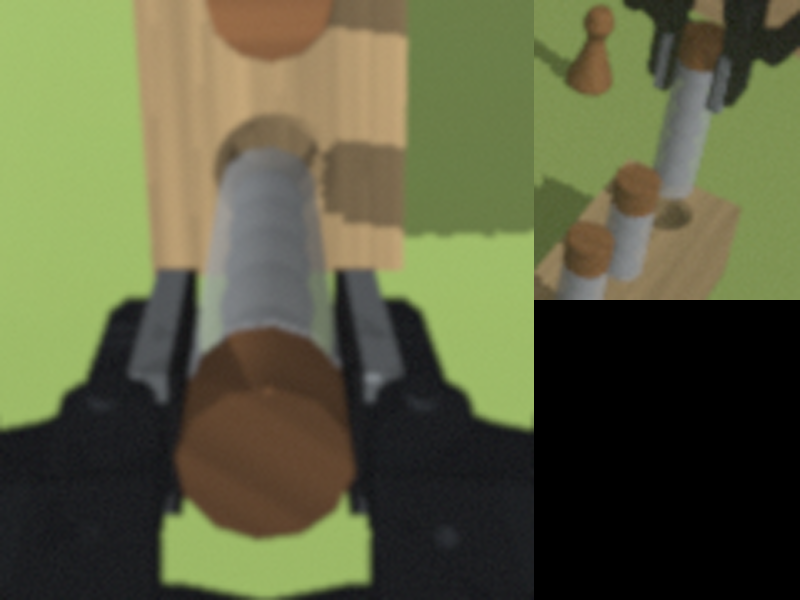

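The wrist crop shows the hole's far rim at (259.4,184.5), its sides at x 244.4 and 275, and the tube foot's far rim at (259.5,194.3). In the scene crop the hole centre is near (400.8,247) and the lowest point of the foot is near (401.5,242).

Run:
```python
from h import *
np.set_printoptions(precision=4,suppress=True)
c=cam('wrist');s=cam('scene'); T=status.sense()['tcp_pos']; print(T)
print('far rim',onplane(c,259.4,184.5,.055),'sides',onplane(c,244.4,198,.055),onplane(c,275,198,.055))
f=T[2]-.069
for z in (f,f+.002): print('foot far rim',onplane(c,259.7,194.3,z))
print('scene hole',onplane(s,400.8,247.2,.055),'foot low',onplane(s,401.5,242,f))
# foot sides in wrist
print('foot sides', [onplane(c,180+x/3.3375,150+165/3.3375,f) for x in (220,314)])
h=np.array([.482,.3095,.055])
for dx in(-.003,0,.003): print(dx, proj(s,T+[dx,0,-.069]), proj(c,T+[dx+.010,0,-.069]))
print(proj(s,h))
```

```text
[0.4837 0.3109 0.1452]
far rim [0.4962 0.3129 0.055 ] sides [0.4829 0.3258 0.055 ] [0.4843 0.2982 0.055 ]
foot far rim [0.4935 0.3125 0.0762]
foot far rim [0.4941 0.3126 0.0782]
scene hole [0.4817 0.3147 0.055 ] foot low [0.4906 0.3169 0.0762]
foot sides [array([0.4885, 0.3236, 0.0762]), array([0.4897, 0.3005, 0.0762])]
-0.003 [401.2007 237.8392] [261.4854 197.6381]
0 [400.4065 238.6482] [261.6815 194.1406]
0.003 [399.6089 239.4606] [261.8791 190.6159]
[398.2609 245.9877]
```

Hole and foot agree to about 1 mm, so I'll insert with care.

Call:
arm_command(series=[[[8, -0.5, 0, 0], [8, 0, 0, 0], [6, 0, 0, 0], [6, 0, 0, 0], [6, 0, 0, 0], [6, 0, 0, 0]]])

```text
t: 7.15
tcp_pos: [0.4816, 0.3102, 0.1027]
tool_rot: [0.486, 0.513, -0.487, 0.513]
force: [1.2, -3.3, 2.8]
finger_gap: 0.27
```

Call:
arm_command(series=[[[6, 0, 0, 0], [6, 0, 0, 0], [5, 0, 0, 0], [4, 0, 0, 0], [3, 0, 0, 0], [0, 0, 0, 0]]])

```text
t: 7.75
tcp_pos: [0.4816, 0.3101, 0.0793]
tool_rot: [0.486, 0.513, -0.487, 0.513]
force: [0.4, -5.3, 3.4]
finger_gap: 0.266
```

Call:
arm_command(series=[[[2, 0, 0, 0], [1, 0, 0, 0], [0, 0, 0, 0]]])

```text
t: 8.05
tcp_pos: [0.4819, 0.3101, 0.0792]
tool_rot: [0.487, 0.513, -0.487, 0.513]
force: [-4.2, -8.2, 22.3]
finger_gap: 0.272
```

Seated: z has stopped and the push is 22 N. I'll release and retreat.

Call:
arm_command(series=[[[0, 0, 0, 0], [0, 0, 0, 0], [0, 0, 0, 0], [0, 0, 0, 0], [-10, 0, 0, 0], [-40, 0, 0, 0], [-45, 0, 0, 0], [-45, 0, 0, 0], [-45, 0, 0, 0], [-30, 0, 0, 0]]], jaw=70)

```text
t: 9.05
tcp_pos: [0.4825, 0.3112, 0.2956]
tool_rot: [0.489, 0.512, -0.485, 0.514]
force: [0.4, -0.6, -0.1]
finger_gap: 0.696
```

Run:
```python
from h import *
np.set_printoptions(precision=4,suppress=True)
c,im=save('wrist','w5'); s,ims=save('scene','s5')
st=status.sense(); print(st['tcp_pos'],st['q'],st['finger_gap'])
M=R.from_quat(st['tool_rot']).as_matrix(); print(np.arctan2(M[1,2],M[0,2]), np.arctan2(M[1,1],M[0,1]))
b=cv2.resize(ims[175:295,330:450],(400,400),interpolation=cv2.INTER_CUBIC)
o=np.zeros((400,800,3),np.uint8); o[:,400:]=b; o[:300,:400]=cv2.resize(im,(400,300)); cv2.imwrite('pics/c5.png',o[...,::-1])
```

```text
[0.4844 0.312  0.2975] [0.3782 0.3858 1.4852 0.0003 1.2582 1.8969] 0.6985034002893438
-1.5187134253981351 0.05203354787606206
```

View pics/c5.png

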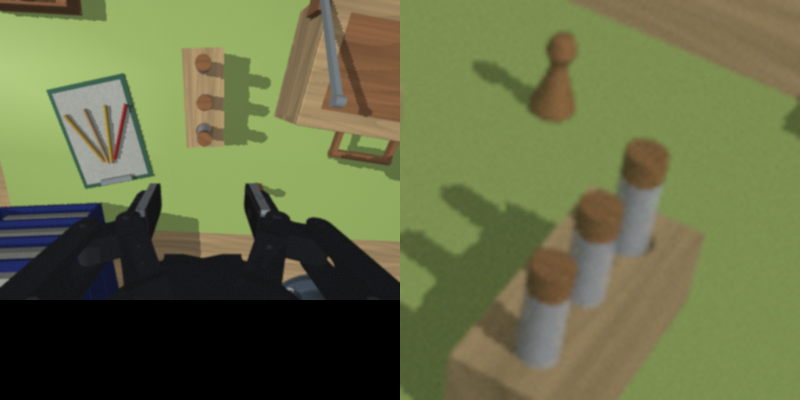

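The tube stands home beside its neighbours with its stopper at their height. The tool goes to the bar next.

Call:
arm_command(series=[[[0, -7, 40, 0], [0, -7, 44, 0], [0, -7, 44, 0], [0, -7, 44, 0], [0, -7, 44, 0], [0, -6, 44, 0], [0, 0, 0, -0.14], [0, 0, 0, -0.14], [0, 0, 0, -0.14], [0, 0, 0, -0.14]]])

```text
t: 10.15
tcp_pos: [0.4535, 0.0488, 0.2907]
tool_rot: [0.325, 0.629, -0.325, 0.628]
force: [-1.7, 0.1, 0.9]
finger_gap: 0.699
```

Call:
arm_command(series=[[[10, 0, 0, -0.14], [15, 0, 0, -0.14], [15, 0, 0, -0.14], [15, 0, 0, -0.14], [15, 0, 0, -0.14], [0, 0, 0, -0.15], [0, 0, 0, 0], [0, 0, 0, 0]]])

```text
t: 10.95
tcp_pos: [0.454, 0.049, 0.2211]
tool_rot: [0.04, 0.706, -0.04, 0.706]
force: [-0.2, 0.6, -0.0]
finger_gap: 0.702
```

Run:
```python
from h import *
np.set_printoptions(precision=4,suppress=True)
c,im=save('wrist','w6')
st=status.sense(); print(st['tcp_pos'],st['q'],st['finger_gap'])
M=R.from_quat(st['tool_rot']).as_matrix(); print(np.arctan2(M[1,2],M[0,2]), np.arctan2(M[1,1],M[0,1]), proj(c,[.457,.049,.105]))
```

```text
[0.4542 0.0489 0.2214] [-0.1382  0.3175  1.8511  0.0001  0.973  -0.0266] 0.699375414943002
-0.11167930038803195 1.459117035436208 [262.0648 190.2455]
```

View pics/w6.png

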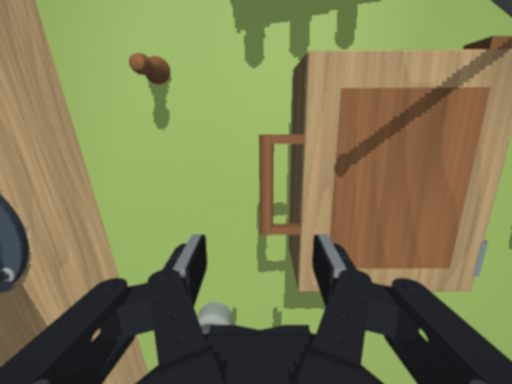

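The bar spans columns 260–273 and rows 134–235, nearly vertical in the image, and the lid's front edge is at column ~303.

Run:
```python
from h import *
np.set_printoptions(precision=4,suppress=True)
im=cv2.imread('pics/w6.png'); g=cv2.cvtColor(im,cv2.COLOR_BGR2HSV)
m=cv2.inRange(g,(0,60,30),(22,255,255)); m[:,:250]=0;m[:,290:]=0
for v in(145,160,185,210,225): xs=np.where(m[v])[0]; print(v,xs.min(),xs.max(),end=' | ')
ys=np.where(m[:,266])[0]; print(ys.min(),ys.max())
c=cam('wrist'); st=status.sense(); M=R.from_quat(st['tool_rot']).as_matrix()
for v in (145,185,225):
    xs=np.where(m[v])[0]; P=onplane(c,xs.mean(),v,.105); print(P,1000*M.T@(P-st['tcp_pos']), 1000*np.linalg.norm(onplane(c,xs.min()-.5,v,.105)-onplane(c,xs.max()+.5,v,.105)))
for v in (ys.min(),ys.max()): print(onplane(c,266.5,v,.105))
print('edge',[1000*M.T@(onplane(c,x,v,.11)-st['tcp_pos']) for x,v in((304,140),(302,230))])
```

```text
145 260 272 | 160 260 272 | 185 260 272 | 210 260 272 | 225 260 289 | 135 234
[0.4658 0.0928 0.105 ] [116.3668  44.9265   6.6418] 12.318825427345065
[0.4617 0.0538 0.105 ] [116.3629   5.6779   6.9161] 12.86844823957171
[0.466  0.0101 0.105 ] [116.3593 -37.2453  16.0234] 31.086468925350953
[0.4673 0.102  0.105 ]
[0.4567 0.0009 0.105 ]
edge [array([111.3705,  50.0898,  41.6139]), array([111.3615, -40.6322,  43.9169])]
```

Call:
arm_command(series=[[[20, 2, 3, 0], [20, 2, 4, 0], [25, 0, 0, 0], [20, 0, 0, 0], [0, 0, 0, 0], [0, 0, 0, 0]]], jaw=35, force=40)

```text
t: 11.6
tcp_pos: [0.4618, 0.0521, 0.1366]
tool_rot: [0.039, 0.706, -0.039, 0.706]
force: [0.4, -0.7, -0.2]
finger_gap: 0.349
```

Run:
```python
from h import *
np.set_printoptions(precision=4,suppress=True)
c,im=save('wrist','w7')
st=status.sense(); M=R.from_quat(st['tool_rot']).as_matrix(); print(st['tcp_pos'],st['finger_gap'],st['force'])
g=cv2.cvtColor(im,cv2.COLOR_RGB2HSV); m=cv2.inRange(g,(0,60,30),(22,255,255)); m[:,:230]=0;m[:,295:]=0
for v in range(90,260,20):
    xs=np.where(m[v])[0]
    if len(xs): print(v,xs.min(),xs.max(),1000*M.T@(onplane(c,xs.mean(),v,.105)-st['tcp_pos']))
cv2.imwrite('pics/c7.png',im[...,::-1])
```

```text
[0.4623 0.052  0.1371] 0.3500103265705104 [ 0.6982 -0.3277 -0.6409]
150 293 294 [32.139  51.9188 21.5939]
170 249 294 [32.1058 38.8651 -0.0304]
190 249 294 [32.1072 25.2084  1.0313]
210 249 294 [32.1071 10.9256  1.0575]
230 250 267 [32.1038 -4.0257 -0.9371]
250 250 266 [ 32.1031 -19.6981  -1.3163]
```

View pics/c7.png

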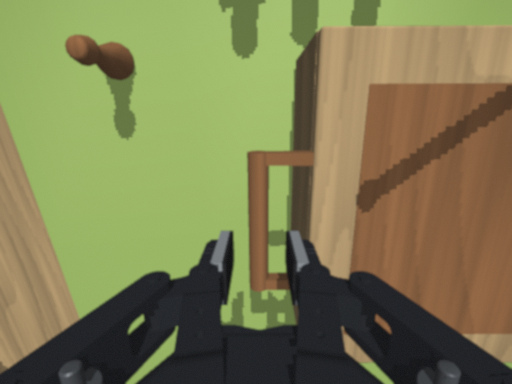

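The bar (columns 250–267) is centred between the pads (232/287), and the right finger is clear of the lid edge at ~312. I'll descend.

Call:
arm_command(series=[[[15, 0, -1, 0], [12, 0, 0, 0], [10, 0, 0, 0], [7, 0, 0, 0], [5, 0, 0, 0], [0, 0, 0, 0]]])

```text
t: 12.25
tcp_pos: [0.4606, 0.0522, 0.087]
tool_rot: [0.039, 0.706, -0.039, 0.706]
force: [0.7, 0.9, 0.6]
finger_gap: 0.351
```

Call:
arm_command(series=[[[0, 0, 0, 0], [0, 0, 0, 0], [0, 0, 0, 0], [0, 0, 0, 0], [0, 0, 0, 0]]], jaw=0, force=40)

```text
t: 12.75
tcp_pos: [0.4611, 0.0522, 0.0876]
tool_rot: [0.038, 0.706, -0.039, 0.706]
force: [0.6, -0.2, 1.4]
finger_gap: 0.147
```

Call:
arm_command(series=[[[-9, 0, 0.2, 0], [-9, 0, 0.5, 0], [-9, 0, 0.9, 0], [-9, 0, 1.3, 0], [-9, 0, 1.6, 0], [-8.8, 0, 2, 0], [-8.7, 0, 2.3, 0], [-8.6, 0, 2.7, 0], [0, 0, 0, 0]]])

```text
t: 13.65
tcp_pos: [0.4718, 0.051, 0.1593]
tool_rot: [0.038, 0.706, -0.038, 0.706]
force: [1.3, -0.5, -5.6]
finger_gap: 0.142
```

Call:
arm_command(series=[[[-8.5, 0, 3, 0], [-8.4, 0, 3.3, 0], [-8.2, 0, 3.7, 0], [-8, 0, 4, 0], [-7.9, 0, 4.3, 0], [-7.7, 0, 4.6, 0], [-7.5, 0, 4.9, 0], [-7.3, 0, 5.2, 0], [0, 0, 0, 0], [0, 0, 0, 0]]])

```text
t: 14.65
tcp_pos: [0.5021, 0.0478, 0.2221]
tool_rot: [0.039, 0.708, -0.038, 0.704]
force: [-7.2, 1.9, -1.0]
finger_gap: 0.145
```

Run:
```python
from h import *
st=status.sense(); print(st['tcp_pos'],st['force'],st['finger_gap'],np.arcsin((st['tcp_pos'][2]-.0876)/.225))
s,a=save('scene','s8'); t,b=save('top','t8')
f=lambda i,x,y,w,h:cv2.resize(i[y:y+h,x:x+w],(400,300),interpolation=cv2.INTER_CUBIC)
cv2.imwrite('pics/c8.png',np.hstack([f(a,180,120,180,135),f(b,150,120,160,120)])[...,::-1])
```

```text
[0.50214569 0.04780617 0.22214433] [-7.19340142  1.86485815 -1.04847145] 0.14517280523783957 0.640972016366601
```

View pics/c8.png

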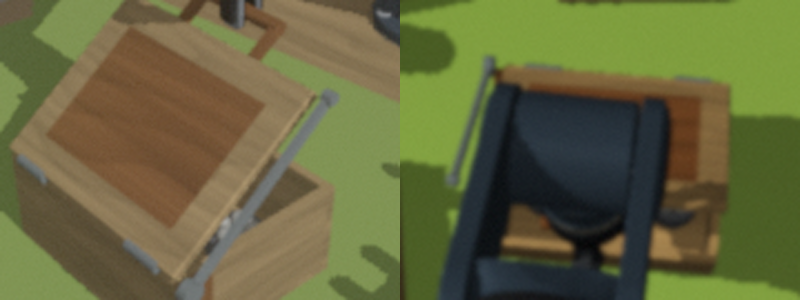

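The lid edge runs (175,280)→(315,97) in the scene crop and the pointer (188,290)→(330,98), so they look parallel. I'll check the angle numerically in the box's side planes.

Run:
```python
from h import *
from station import status
s=cam('scene'); yaw=-.109; ex=np.array([np.cos(yaw),np.sin(yaw),0]); ey=np.array([-np.sin(yaw),np.cos(yaw),0])
H=np.array([.683,.026,.105])   # hinge mid, from bar: .4615,.0525 + .225 along x
H=np.array([.460,.052,.105])+.225*ex
def pl(u,v,off):
    o,d=ray(s,180+u/2.2222,120+v/2.2222); k=((H-o)@ey+off)/(d@ey); P=o+k*d; return (P-H)@ex,P[2]
for n,a,b,off in(('lid',(175,280),(315,97),.12),('ptr',(188,290),(330,98),.138)):
    p,q=pl(*a,off),pl(*b,off); print(n,np.round(p,3),np.round(q,3),np.arctan2(q[1]-p[1],p[0]-q[0]),'from hinge',np.arctan2(q[1]-.105,-q[0]))
for i in range(2):
    st=status.sense(); print(st['t'],st['force'],st['tcp_pos'],np.abs(st['qd']).max()); snapshot('top')
```

```text
lid [0.001 0.104] [-0.151  0.211] 0.6156275571860081 from hinge 0.613262052823242
ptr [0.003 0.107] [-0.148  0.22 ] 0.6432536758606489 from hinge 0.6615445606769099
14.75 [-6.91839088  0.99712455 -1.04993232] [0.50204404 0.04780595 0.22197345] 0.002577531280777599
14.8 [-6.87578165  1.54621444 -1.205114  ] [0.5020294  0.04780201 0.22197504] 0.0022414417244000185
```

The lid is at about 0.62–0.64 and the pointer at about 0.645–0.66. I'll nudge it up slightly, ease the radial push, and hold.

Call:
arm_command(series=[[[-1.5, 0, 0.5, 0], [-1.5, 0, 0.5, 0], [0, 0, 0, 0], [0, 0, 0, 0], [0, 0, 0, 0], [0, 0, 0, 0], [0, 0, 0, 0], [0, 0, 0, 0]]])

```text
t: 15.65
tcp_pos: [0.504, 0.0476, 0.2248]
tool_rot: [0.039, 0.708, -0.038, 0.704]
force: [-6.5, 1.1, -2.6]
finger_gap: 0.146
```

Run:
```python
from h import *
st=status.sense(); print(st['t'],st['tcp_pos'],st['force'],st['finger_gap'],np.arcsin((st['tcp_pos'][2]-.0876)/.225))
s,a=save('scene','s9'); f=lambda x,y,w,h:cv2.resize(a[y:y+h,x:x+w],(400,300),interpolation=cv2.INTER_CUBIC)
cv2.imwrite('pics/c9.png',np.hstack([f(180,120,180,135),f(310,190,140,105)])[...,::-1])
```

```text
15.65 [0.50403515 0.04760756 0.22482242] [-6.53241746  1.08024755 -2.5748653 ] 0.14624799912384295 0.6559059301041484
```

View pics/c9.png

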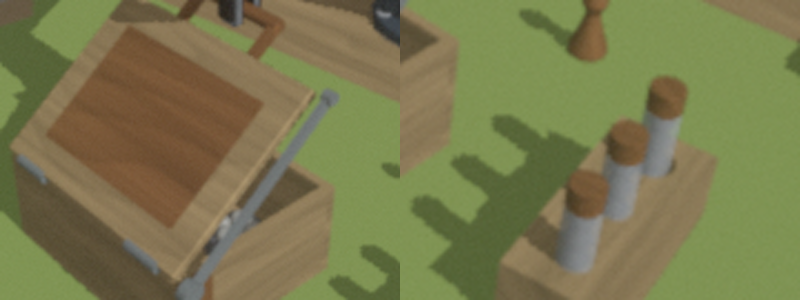

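The lid edge from (178,278) to (314,95) is parallel to the pointer from (188,289) to (330,98). The tube stands home in the block with its stopper near (667,95), and the skittle has not moved.

```bash
python3 -c "
from station import ticket; print(ticket.sign_off())"
```

```text
the job is handed in; nothing more can be done
None
```

The bead tube is in the block's empty hole and released, and I handed the job in at about 15.7 s with the gripper still holding the lid at the pointer's angle.

- **Tube:** Pushing down, it stopped dead at 22 N at the height expected for fully home. In the last picture it stands beside the two fixed tubes with its stopper at their height. I did not measure its tilt or centring after letting go.
- **Lid:** By the arm's height it is at about 0.656 rad. The pointer measured 0.643–0.66 from the pictures, so they agree to within about 0.015 rad. Before the final nudge, the lid's edge in the scene picture read about 0.03 rad below the arm-based angle. Both are inside the 0.09 rad limit.
- **Hold:** The lid pulls on the gripper with about 7 N, and the arm was still. Much of that is a sideways push along x rather than straight down, because the arc was not followed perfectly.
- **Bystanders:** The skittle and pointer looked unmoved in the last picture. The jar was not in that picture, but no move went near it.

The top and wrist cameras disagreed by about 5 mm in x. I relied on wrist views taken close to the tube, hole and bar for the final alignment.

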